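# Charge the spare battery

## Task

Put the spare battery pack standing on the worktop fully home, plug end down, into the charger whose socket is empty. Then start the charge: press the steel button on that same charger fully down and let it spring back up. Do not press the button on the other charger, and leave the mug, the jar and the wooden spoon where they are.

Things in the scene. Friction and masses are not known exactly. Their poses are not given: they have to be found in the camera images.
- battery: Spare battery pack, upright on its plug end, 75 mm tall, 0.13 to 0.25 kg. Upper part: black block 48 (x) x 30 (y) mm, from 20 to 75 mm above the origin; below it the grey plug, 38 (x) x 22 (y) x 20 mm long. Origin at the centre of the plug's underside, z up. It may be plugged in either way round (half a turn about z).
- free: Charger: white block 120 (x) x 80 x 40 mm high, fixed; origin at the centre of its underside, z up. On its top, a round steel button 36 mm from the middle towards -x, a rectangular socket 26 mm from the middle towards +x. This one's socket is empty. The two chargers stand side by side, button ends towards the robot; either may be the left one.
- free_mouth (a point): Centre of the mouth of the empty socket, in its charger's top face (40 mm above the worktop); axes as the charger's. Socket 41 (charger x) x 25 (y) mm, 22 mm deep, 2 mm chamfer at the mouth. Fully home, the battery's shoulder rests on the charger's top, its origin 20 mm below this point.
- free_button_top (a point): Centre of the top face of the steel push button, 26 mm in diameter, on the charger with the empty socket; it is pressed straight down.
- free_button (a joint): How far that button is pressed, m: 0 up, 0.006 fully down; a spring returns it when let go, and fully down takes about 5 N.
- taken: Charger: white block 120 (x) x 80 x 40 mm high, fixed; origin at the centre of its underside, z up. On its top, a round steel button 36 mm from the middle towards -x, a rectangular socket 26 mm from the middle towards +x. This one's socket is already filled by a battery pack just like the spare one, locked in, which rises 55 mm above the charger.
- taken_button (a joint): How far the button of the filled charger is pressed, m: 0 up, 0.006 fully down. Not to be pressed.
- mug: White mug, 76 mm across, 90 mm tall, loose, off to one side; origin at the centre of its underside. Not to be disturbed.
- jar: Glass jar with a steel cap, 56 mm across, 85 mm tall, loose, off to the other side; origin at the centre of its underside. Not to be disturbed.
- spoon: Wooden spoon 240 mm long lying along its x axis, loose, beyond the chargers; origin near its middle. Not to be disturbed.
Not all that is in view belongs to the job. Leave any orange or yellow look-alike of the free alone.

How it is judged:
By the outcome, as a careful person would: the job done as asked, in the order asked, and still so for the second after the job is handed in, with the robot touching nothing.
It also fails if it takes over 48 s, if anything falls off the work surface, if the arm or the gripper's body presses on something with over 40 N, if the wrist force passes 120 N, or if a joint passes its speed limit or range.

## Robot

A 6-joint arm with a two-finger parallel gripper is mounted at the origin on the work surface. World frame = base frame: x ahead of the robot, y to its left, z up, the work surface at z = 0. Lengths are in mm, angles in degrees, forces in N, time in s.
With the tool pointing down it reaches from about 350 to 850 mm from the base axis. Payload 8.1 kg.
Tool frame: the origin (TCP) lies midway between the tips of the shut fingers; the grasp point (between the pads) lies hold_point_z behind it (hold_point_z is the distance from the TCP to the grasp point, in mm); z points along the fingers, x is the direction in which the jaws open and shut, and the axes are right-handed (so a half turn about z gives the same grasp; the last joint's range is limited). The gripper opens to 85 mm and grips with 20 to 120 N. Pads are 22 mm wide; open, the fingers measure 114 mm over their backs; the gripper's body (76 mm by 85 mm) begins 54 mm behind the grasp point. The pads swing forward as they close: fully open they stand 13 mm farther back than shut.
Start: joints at [-70.325, 7.471, 85.268, -0, 87.261, -4.893], TCP at [249.488, -545.675, 231.292] pointing down, gripper open.
Joint ranges: [-169.43, 169.43], [-51.17, 129.36], [1.28, 143.12], [-76.62, 256.62], [0, 156.53], [-152.29, 152.29]. Speed limits (degrees/s): [136.94, 136.94, 159.86, 180, 180, 180].

## Interface

Orientations are given as [roll, pitch, yaw] about the fixed x, y, z axes, in that order (R = Rz(yaw) Ry(pitch) Rx(roll)).
In Python, from bench import * gives the robot as it stands.
- The arm moves only by the shell command python3 -m pendant 'ROWS' [OPENING] [FORCE]. ROWS is JSON, a list that holds one entry, the list of rows, each a list of 4 numbers: the shift along the tool's x, y, z normalised to -1 to 1, where 1 is 0.02 m, then the turn about the tool's z normalised to -1 to 1, where 1 is 0.08 rad. A call has exactly 10 rows; each row shifts and turns the pose as measured when the row begins, along the tool's axes as they then stand; what a row does not reach is not made up. A row lasts 1/12 s, in which the tool goes at most 41.7 mm and 7.16 degrees, less where a joint would pass 70% of its speed; a pose out of reach is approached as far as the arm can. A call with a number of a shift or a turn outside -1 to 1 is refused whole. A call with a gripper value outside its range is refused whole. OPENING is the gripper's target within -1 to 1 (fully open at 1, half-way at 0, shut at -1), set as the call begins (- or left out, the last holds). The fingers move at their own pace and stop on an object; FORCE is the grip in N (left out, the last holds). Time passes only in rows, so rows that do not move let the fingers close, or fill a call up. It gives the time, the measured TCP pose, the force and the opening at its end, in the units of the state.
- sense(): the state, without advancing time (a new reading comes with each control period).
- snapshot(name): name is "side" or "top" or "wrist"; returns the picture (420x560x3 uint8, red, green, blue); there is no depth.
- calibration(name): a dict with "mtx" (3x3 intrinsics, pixels), "world_to_cam" (4x4, takes a point from world to camera coordinates); the wrist camera has in their place "hand_eye" (4x4, takes a point from camera to tool coordinates, whose origin is the TCP and whose axes are the tool frame's). Camera axes: x right, y down, z forward; pixel columns grow to the right and rows downward; lengths in mm; the calibration is good to about 2 mm. A picture is of the moment at which its call begins: read the wrist's pose just before it. calibration takes no time and is no camera call.
- hand_in(): hands the job in, once; it reports no verdict.
The state is a dict: "time": time; "joint_pos": joint angles; "qd": joint speeds; "joint_efforts": joint torques, N m; "tool_pos": TCP position; "tcp_rot": TCP orientation; "ft_force": force on the tool from outside, world axes, zero at the start; "wrist_torque": the same for the moment, N m; "finger_gap": finger opening in mm.
Only numpy, scipy, OpenCV 4.12 (cv2) and the standard library are available. Lean on these libraries where they do the work, as an engineer would, in place of code of your own. Each camera call takes 0.05 s, during which the arm holds its last target.

## Working session

There is one attempt and no reset: what is moved stays moved. The work goes in short steps, Python scripts to look and compute and a shell command to move; the robot and the scene stay as the last step left them, time stands still between calls to the robot, and variables do not carry over. Pictures are saved under pics/ and viewed, and the job is handed in when it is done.

```bash
ls; mkdir -p pics; python3 - <<'E'
from bench import *
import cv2
print(sense())
for n in ("side","top","wrist"):
    cv2.imwrite(f"pics/{n}0.png",cv2.cvtColor(snapshot(n),cv2.COLOR_RGB2BGR)); print(n,calibration(n))
E
```

```text
pics
{'time': 0.0, 'joint_pos': array([-7.03264159e+01,  7.51308013e+00,  8.53301663e+01,  2.76788931e-04,
        8.72580312e+01, -4.89208769e+00]), 'qd': array([ 0.06177495, -0.04294077, -0.01095016, -0.01692675, -0.0927651 ,
        0.04002556]), 'joint_efforts': array([-3.48107806e-04, -5.69407475e+01, -5.00550413e+01,  1.12700735e-05,
        1.52208062e-02,  6.27197323e-06]), 'tool_pos': array([ 249.29357674, -545.17580008,  230.25703313]), 'tcp_rot': array([-1.79991088e+02,  1.00885057e-01, -6.54343339e+01]), 'ft_force': array([-0.17263127,  0.42352188,  0.82152078]), 'wrist_torque': array([-0.04815786,  0.00313754, -0.01869477]), 'finger_gap': 85.79095925240227}
side {'mtx': array([[446.80675436,   0.        , 269.7599088 ],
       [  0.        , 446.80675436, 205.38556805],
       [  0.        ,   0.        ,   1.        ]]), 'world_to_cam': array([[-9.97064365e-01, -7.50874945e-02, -1.49840240e-02,
         6.10307653e+02],
       [-4.62006218e-02,  7.46046024e-01, -6.64289721e-01,
         4.69768824e+01],
       [ 6.10586223e-02, -6.61647337e-01, -7.47324993e-01,
        
[... 452 characters left out ...]
+02],
       [ 1.81974674e-01, -1.97313807e-03, -9.83301238e-01,
         1.00136361e+03],
       [ 0.00000000e+00,  0.00000000e+00,  0.00000000e+00,
         1.00000000e+00]])}
wrist {'mtx': array([[324.14535124,   0.        , 284.78469071],
       [  0.        , 324.14535124, 206.38154617],
       [  0.        ,   0.        ,   1.        ]]), 'hand_eye': array([[ 9.99999450e-01,  3.64510085e-04, -9.83324011e-04,
        -1.34801731e-01],
       [-9.82280881e-05,  9.66084608e-01,  2.58225717e-01,
        -6.55525649e+01],
       [ 1.04410007e-03, -2.58225479e-01,  9.66084112e-01,
        -1.42799503e+02],
       [ 0.00000000e+00,  0.00000000e+00,  0.00000000e+00,
         1.00000000e+00]])}
```

View pics/top0.png

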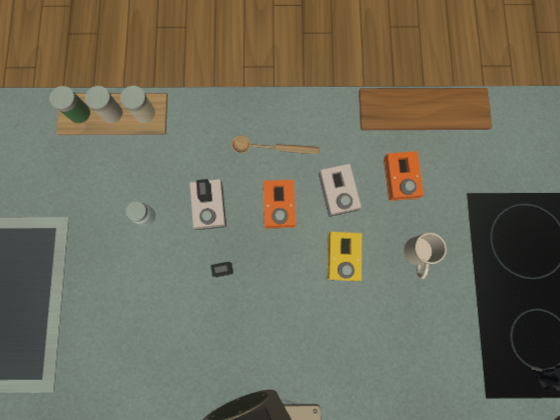

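View pics/side0.png

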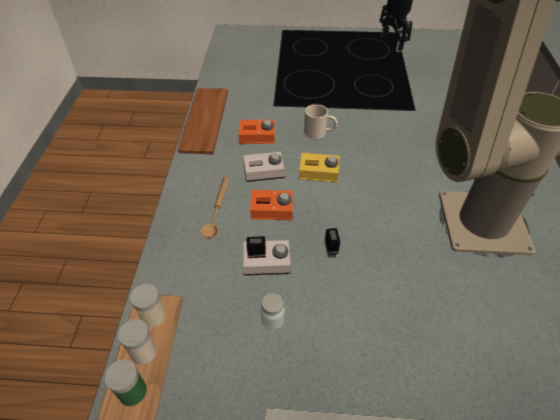

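View pics/wrist0.png

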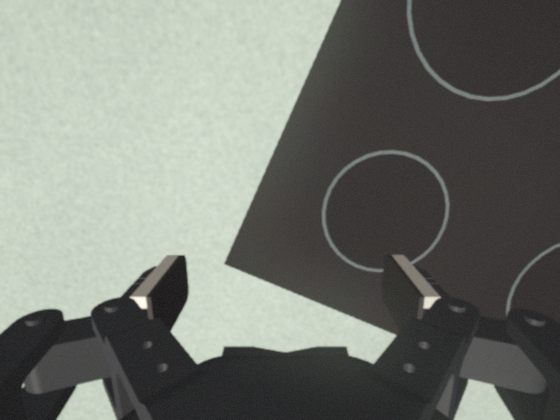

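Top view: the spare battery is at (222,269). The free charger is the white one at (340,190) and the filled one is at (207,205). Orange and yellow look-alikes stand around them. Next I'll measure from both views.

```bash
python3 -c "
import bench;print([n for n in dir(bench) if n[0]!='_']); print(getattr(bench,'hold_point_z',None))"
cat > h.py <<'E'
import numpy as np, cv2
from bench import *
from scipy.spatial.transform import Rotation as R
def cam(n,pose=None):
    c=calibration(n); K=c['mtx']
    if n=='wrist':
        s=pose; T=np.eye(4); T[:3,:3]=R.from_euler('xyz',s['tcp_rot'],degrees=True).as_matrix(); T[:3,3]=s['tool_pos']
        M=T@c['hand_eye']
    else: M=np.linalg.inv(c['world_to_cam'])
    return K,M
def ray(KM,p):
    K,M=KM; p=np.atleast_2d(np.array(p,float))
    d=np.c_[p,np.ones(len(p))]@np.linalg.inv(K).T@M[:3,:3].T
    return M[:3,3],d
def plane(KM,p,z):
    o,d=ray(KM,p); return o+d*((z-o[2])/d[:,2])[:,None]
def tri(rays):
    A=np.zeros((3,3));b=np.zeros(3)
    for o,d in rays:
        d=d/np.linalg.norm(d);P=np.eye(3)-np.outer(d,d);A+=P;b+=P@o
    x=np.linalg.solve(A,b)
    return x,[np.linalg.norm((np.eye(3)-np.outer(d,d)/(d@d))@(x-o)) for o,d in rays]
def proj(KM,X):
    K,M=KM; X=np.atleast_2d(X); c=(X-M[:3,3])@M[:3,:3]; u=c@K.T; return u[:,:2]/u[:,2:]
E
python3 - <<'E'
import cv2
t=cv2.imread('pics/top0.png'); s=cv2.imread('pics/side0.png')
a=cv2.resize(t[160:290,180:260],None,fx=4.5,fy=4.5,interpolation=2)
b=cv2.resize(t[150:230,310:370],None,fx=7,fy=7,interpolation=2)
cv2.imwrite('pics/c1.png',a);cv2.imwrite('pics/c2.png',b)
cv2.imwrite('pics/c3.png',cv2.resize(s[140:280,230:360],None,fx=4.2,fy=4.2,interpolation=2))
E
```

```text
['PlanningError', 'calibration', 'hand_in', 'hold_point_z', 'sense', 'snapshot']
18.700000000000003
```

View pics/c1.png

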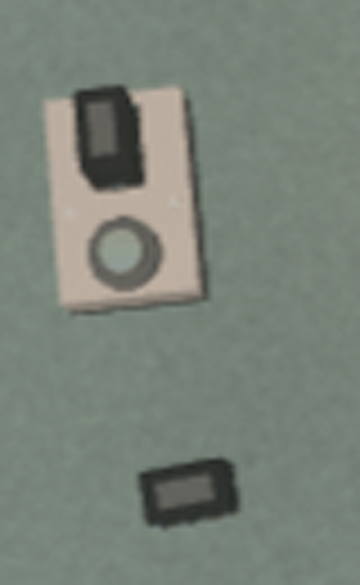

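View pics/c2.png

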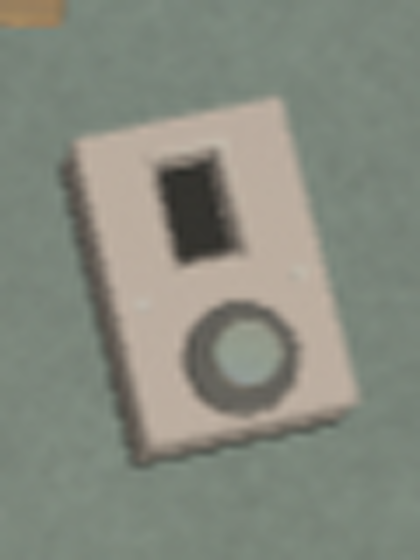

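View pics/c3.png

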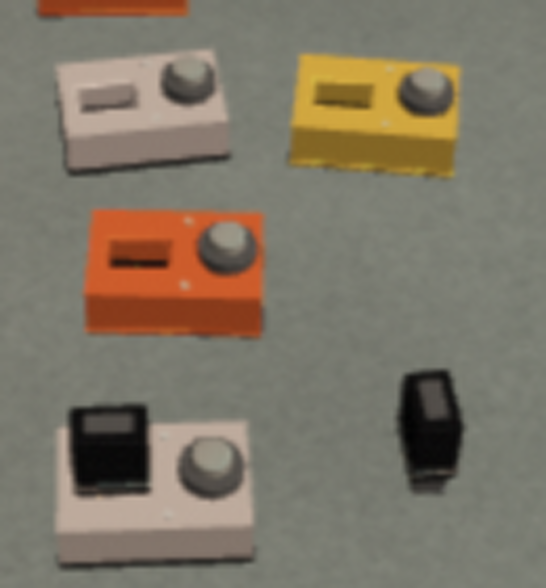

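```bash
python3 - <<'E'
from h import *
T,S=cam('top'),cam('side')
for n,a,b in (('bat',(221.1,269.1),(333.3,234.5)),('sock',(338.3,179.4),(255.7,162.9)),('btn',(345.4,200.3),(275.7,157.9))):
    print(n,tri([(ray(T,a)[0],ray(T,a)[1][0]),(ray(S,b)[0],ray(S,b)[1][0])]))
c=np.array([(143,470),(222,460),(237,512),(152,525)])/4.5+[180,160]
print(plane(T,c,75).round(1))
c=np.array([(73,140),(280,97),(358,403),(145,447)])/7+[310,150]
P=plane(T,c,40);print(P.round(1))
print('charger yaw',np.degrees(np.arctan2(*(P[0]-P[3])[1::-1])),np.degrees(np.arctan2(*(P[1]-P[2])[1::-1])))
E
```

```text
bat (array([434.88196071, 132.2792281 ,  74.94665957]), [np.float64(0.42382924756926044), np.float64(0.42382924756914314)])
sock (array([ 668.01026325, -166.8684825 ,   37.37310635]), [np.float64(0.3669381781628174), np.float64(0.3669381781629852)])
btn (array([ 607.64343711, -180.88281044,   49.65715119]), [np.float64(1.3663910212184713), np.float64(1.3663910212186063)])
[[445.8 155.3  75. ]
 [451.  112.5  75. ]
 [423.1 104.1  75. ]
 [416.4 149.8  75. ]]
[[ 692.7 -120.2   40. ]
 [ 709.1 -198.7   40. ]
 [ 591.6 -222.9   40. ]
 [ 575.5 -143.7   40. ]]
charger yaw 11.325240840982481 11.655413320978166
```

```bash
python3 -m pendant '[[[-0.3,-0.6,-0.5,0.95],[-0.3,-0.6,-0.5,0.95],[-0.4,-0.8,-0.5,0.95],[-0.6,-1,0,0],[-0.6,-1,0,0],[-0.6,-1,0,0],[-0.6,-1,0,0],[-0.6,-1,0,0],[-0.6,-1,0,0],[-0.6,-1,0,0]]]' 1 40
```

```text
time: 0.98
tool_pos: [403.0, -399.8, 257.4]
tcp_rot: [179.8, 0.5, -79.7]
ft_force: [0.3, 0.4, 0.3]
finger_gap: 85.1
```

```bash
python3 -m pendant '[[[-0.6,-1,0,0],[-0.6,-1,0,0],[-0.6,-1,0,0],[-0.6,-1,0,0],[-0.6,-1,0,0],[-0.6,-1,0,0],[-0.6,-1,0,0],[-0.6,-1,0,0],[-0.6,-1,0,0],[-0.6,-1,0,0]]]'; python3 -m pendant '[[[-0.6,-1,0,0],[-0.6,-1,0,0],[-0.6,-1,0,0],[-0.6,-1,0,0],[-0.3,-0.5,0,0],[0,0,0,0],[0,0,0,0],[0,0,0,0],[0,0,0,0],[0,0,0,0]]]'
python3 - <<'E'
from h import *
import json
s=sense(); im=snapshot('wrist'); np.savez('pics/w1.npz',im=im,p=s['tool_pos'],r=s['tcp_rot']); cv2.imwrite('pics/w1.png',im[:,:,::-1]); print(s['tool_pos'],s['tcp_rot'],s['qd'])
E
```

```text
time: 1.82
tool_pos: [584.6, -235.4, 253.7]
tcp_rot: [179.5, 0.7, -79.7]
ft_force: [-0.3, -0.9, -0.1]
finger_gap: 85.5
time: 2.65
tool_pos: [666.1, -160.2, 248.7]
tcp_rot: [179.1, 0.9, -79.5]
ft_force: [0.2, -0.3, 0.0]
finger_gap: 85.5
[ 666.06187637 -160.17397093  248.65193576] [179.1486185    0.93822623 -79.48796926] [-1.0206248  -0.76451181  0.71494178 -0.29079915  0.1302815  -0.29817622]
```

View pics/w1.png

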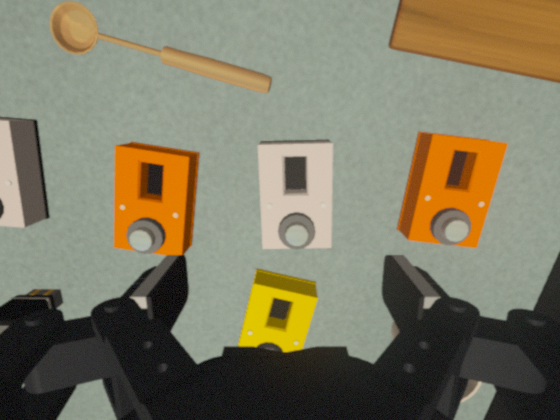

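The wrist view shows the free charger's socket at (295,174) and its button at (297,232). The charger edges are aligned with the image.

```bash
cat > meas.py <<'E'
from h import *
d=np.load('pics/w1.npz'); im=d['im']; W=cam('wrist',dict(tool_pos=d['p'],tcp_rot=d['r']))
g=cv2.cvtColor(im,cv2.COLOR_RGB2GRAY)
roi=np.zeros_like(g); roi[130:262,245:345]=1
hsv=cv2.cvtColor(im,cv2.COLOR_RGB2HSV)
m=((g>165)&(im[...,0].astype(int)>im[...,1].astype(int)+3)&(roi>0)).astype('uint8')
cs,_=cv2.findContours(m,cv2.RETR_EXTERNAL,cv2.CHAIN_APPROX_NONE); c=max(cs,key=cv2.contourArea)
c=cv2.convexHull(c); r=cv2.minAreaRect(c); b=cv2.boxPoints(r); print(r); P=plane(W,b,40); print(P.round(1),P.mean(0).round(1))
for i in range(4):
    v=P[(i+1)%4]-P[i]; print(np.linalg.norm(v).round(1),np.degrees(np.arctan2(v[1],v[0])).round(2))
dk=((g<75)&(roi>0)).astype('uint8')
cs,_=cv2.findContours(dk,cv2.RETR_EXTERNAL,cv2.CHAIN_APPROX_NONE)
for c in cs:
    if cv2.contourArea(c)>80: print(cv2.boundingRect(c),cv2.minAreaRect(c))
cv2.imwrite('pics/w1c.png',cv2.resize(im[130:262,245:345,::-1],None,fx=4.5,fy=4.5,interpolation=2))
E
python3 meas.py
```

```text
((294.9999694824219, 195.49996948242188), (73.99998474121094, 104.99998474121094), -0.0)
[[ 578.6 -140.5   40. ]
 [ 697.8 -121.2   40. ]
 [ 712.3 -198.5   40. ]
 [ 594.9 -225.2   40. ]] [ 645.9 -171.4   40. ]
120.8 9.22
78.7 -79.4
120.4 -167.21
86.2 100.94
(286, 158, 19, 31) ((295.0, 173.0), (30.0, 18.0), 90.0)
```

View pics/w1c.png

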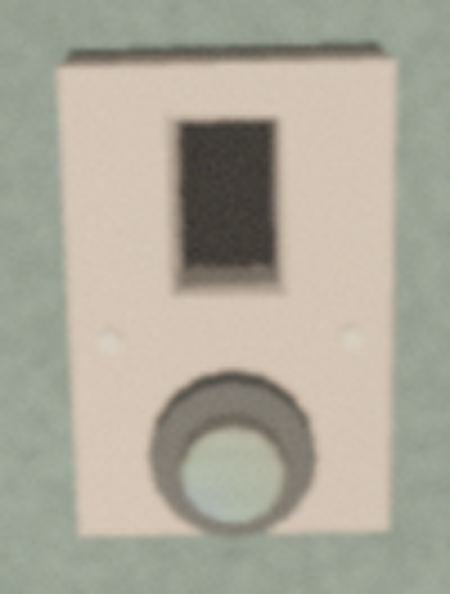

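```bash
python3 - <<'E'
from h import *
d=np.load('pics/w1.npz'); W=cam('wrist',dict(tool_pos=d['p'],tcp_rot=d['r']))
f=lambda a:np.array(a)/4.5+[245,130]-0.4
P=plane(W,f([(57,65),(397,60),(390,530),(78,535)]),40);print(P.round(1),P.mean(0))
for i in range(4):
    v=P[(i+1)%4]-P[i]; print(np.linalg.norm(v).round(1),np.degrees(np.arctan2(v[1],v[0])).round(2))
c=P.mean(0); 
for yaw in (11,11.5):
    u=np.array([np.cos(np.radians(yaw)),np.sin(np.radians(yaw)),0]); print('sock',c+26*u,'btn',c-36*u)
M=plane(W,f([(172,120),(279,118),(285,292),(175,293)]),40);print(M.round(1),M.mean(0))
for i in range(4):
    v=M[(i+1)%4]-M[i]; print(np.linalg.norm(v).round(1),np.degrees(np.arctan2(v[1],v[0])).round(2))
print('btn',[plane(W,f((232,474)),z).round(1) for z in (48,50,52)])
T=cam('top')
print('top cam proj of corners',proj(T,P).round(1))
E
```

```text
[[ 696.6 -120.6   40. ]
 [ 712.5 -199.4   40. ]
 [ 595.5 -224.2   40. ]
 [ 578.8 -145.2   40. ]] [ 645.86737146 -172.32387939   40.        ]
80.4 -78.57
119.6 -168.04
80.8 101.93
120.3 11.79
sock [ 671.38967823 -167.36284551   40.        ] btn [ 610.52879286 -179.19300322   40.        ]
sock [ 671.34541378 -167.14031309   40.        ] btn [ 610.59008209 -179.50112503   40.        ]
[[ 688.9 -149.7   40. ]
 [ 694.  -174.8   40. ]
 [ 652.4 -184.8   40. ]
 [ 647.1 -158.2   40. ]] [ 670.60804383 -166.87237729   40.        ]
25.6 -78.29
42.8 -166.45
27.2 101.3
42.6 11.42
btn [array([[ 605.9, -180.4,   48. ]]), array([[ 606.7, -180.3,   50. ]]), array([[ 607.4, -180.1,   52. ]])]
top cam proj of corners [[320.5 168.6]
 [350.2 162.6]
 [361.6 206.1]
 [331.2 212.6]]
```

```bash
python3 -m pendant '[[[-0.92,0.42,0.05,-1],[-0.94,0.35,0.05,-1],[-0.96,0.25,0.05,-1],[-0.98,0.16,0.1,-1],[-0.99,0.08,0.1,-1],[-1,0,0.1,-1],[-1,-0.08,0.1,-1],[-0.99,-0.16,0.1,-1],[-0.97,-0.25,0.1,-1],[-0.95,-0.32,0.1,-1]]]'
```

```text
time: 3.53
tool_pos: [546.5, -0.1, 236.8]
tcp_rot: [-179.9, 0.9, -32.6]
ft_force: [0.2, 1.1, 0.1]
finger_gap: 85.5
```

```bash
python3 -m pendant '[[[-0.91,-0.38,0.15,-0.98],[-0.88,-0.45,0.15,-0.98],[-0.85,-0.52,0.15,-0.98],[-0.8,-0.6,0.15,-0.98],[-0.75,-0.65,0.15,-0.98],[-0.68,-0.7,0.15,-0.98],[-0.62,-0.77,0.15,-0.98],[-0.55,-0.82,0.15,-0.98],[-0.5,-0.82,0.15,-0.4],[0,0,0,0]]]'
python3 - <<'E'
from h import *
s=sense(); im=snapshot('wrist'); np.savez('pics/w2.npz',im=im,p=s['tool_pos'],r=s['tcp_rot']); cv2.imwrite('pics/w2.png',im[:,:,::-1]); print(s['tool_pos'],s['tcp_rot'],s['qd'])
E
```

```text
time: 4.37
tool_pos: [437.0, 147.8, 214.3]
tcp_rot: [-179.4, 0.2, 6.9]
ft_force: [-0.4, -0.6, -0.6]
finger_gap: 85.1
[436.97272406 147.81237082 214.28594772] [-1.79368854e+02  1.78716232e-01  6.92329118e+00] [-2.01289463 -0.69217516 -0.41545201 -1.37770772 -0.49746719 -1.96907329]
```

View pics/w2.png

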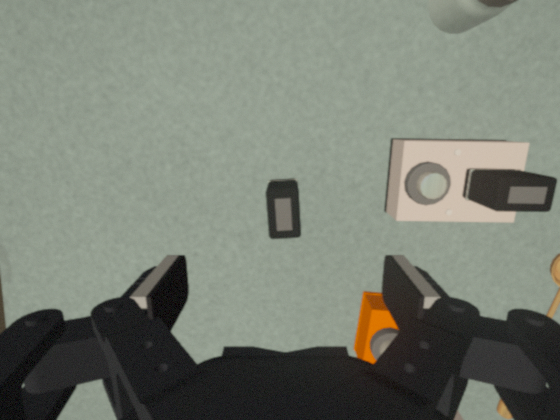

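The battery's top face is around (284,215), almost aligned with the jaws.

```bash
python3 - <<'E'
from h import *
d=np.load('pics/w2.npz'); im=d['im']
cv2.imwrite('pics/w2c.png',cv2.resize(im[170:245,255:315,::-1],None,fx=7,fy=7,interpolation=2))
W=cam('wrist',dict(tool_pos=d['p'],tcp_rot=d['r']))
# label
roi=im[185:242,262:306].astype(int); g=roi.mean(2)
m=((g>75)&(g<130)&(abs(roi[...,0]-roi[...,1])<10)).astype('uint8')
n,l,st,c=cv2.connectedComponentsWithStats(m); print(st,c+[262,185])
E
```

```text
[[   0    0   44   57 1789]
 [   3    0    3    7    8]
 [  35    0    2    2    3]
 [  36    3    3   30   42]
 [   3    8    4   32   47]
 [  12   13   19   33  538]
 [  37   34    3   19   30]
 [   6   41   20   14   38]
 [  27   52    9    2   13]] [[283.61151481 212.30631638]
 [266.375      188.375     ]
 [297.33333333 185.33333333]
 [298.92857143 203.5       ]
 [266.55319149 208.19148936]
 [283.13568773 213.97211896]
 [300.26666667 228.26666667]
 [273.5        235.31578947]
 [292.53846154 237.38461538]]
```

View pics/w2c.png

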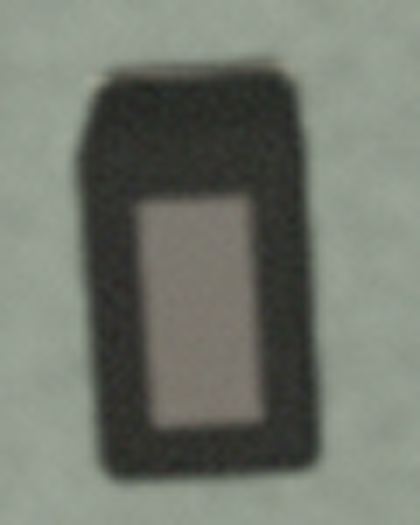

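```bash
python3 - <<'E'
from h import *
d=np.load('pics/w2.npz')
W=cam('wrist',dict(tool_pos=d['p'],tcp_rot=d['r'])); T,S=cam('top'),cam('side')
f=lambda a:np.array(a)/7+[255,170]-0.4
for q in ([(135,200),(250,197),(266,422),(150,426)],[(82,155),(303,150),(322,470),(102,476)]):
    P=plane(W,f(q),75);print(P.round(1),P.mean(0))
    for i in range(4):
        v=P[(i+1)%4]-P[i]; print(np.linalg.norm(v).round(1),np.degrees(np.arctan2(v[1],v[0])).round(2))
r=lambda C,p:(ray(C,p)[0],ray(C,p)[1][0])
print(tri([r(W,f((200,311))),r(T,(221.1,269.1))]),tri([r(W,f((200,311))),r(S,(333.3,234.5))]))
E
```

```text
[[427.1 146.1  75. ]
 [441.7 148.2  75. ]
 [447.5 118.5  75. ]
 [432.5 116.1  75. ]] [437.22080161 132.2444168   75.        ]
14.7 8.5
30.3 -78.86
15.2 -170.93
30.4 100.16
[[419.8 151.1  75. ]
 [447.6 155.1  75. ]
 [455.7 112.8  75. ]
 [427.  108.5  75. ]] [437.53071595 131.88099194  75.        ]
28.1 8.29
43.1 -79.17
29.0 -171.35
43.2 99.62
(array([435.82342048, 132.36720429,  74.45954417]), [np.float64(1.3416663501892778), np.float64(1.3416663501893722)]) (array([436.28064644, 133.10172378,  76.43748113]), [np.float64(0.8630178775535821), np.float64(0.8630178775536657)])
```

```bash
python3 -m pendant '[[[-0.05,0.25,0.9,-0.31],[-0.05,0.25,0.9,-0.3],[-0.03,0.2,0.9,0],[0,0.1,0.9,0],[0,0,0.9,0],[0,0,0.9,0],[0,0,0.6,0],[0,0,0,0],[0,0,0,0],[0,0,0,0]]]'; python3 -c "
from h import *
s=sense();print(s['tool_pos'],s['tcp_rot'])
y=np.radians(s['tcp_rot'][2]);d=np.array([437,132])-s['tool_pos'][:2];print(np.cos(y)*d[0]+np.sin(y)*d[1],np.sin(y)*d[0]-np.cos(y)*d[1])"
```

```text
time: 5.25
tool_pos: [445.2, 122.0, 96.0]
tcp_rot: [-179.7, -0.7, 8.8]
ft_force: [-0.5, 0.3, 0.3]
finger_gap: 85.1
[445.18778606 121.98733542  95.97256707] [-179.65069669   -0.68398281    8.75805663]
-6.5677654044278855 -11.142609657605677
```

```bash
python3 -m pendant '[[[-0.15,-0.25,0,-0.1],[-0.12,-0.2,0,-0.1],[-0.06,-0.1,0,0],[0,0,0,0],[0,0,0,0],[0,0,0,0],[0,0,0,0],[0,0,0,0],[0,0,0,0],[0,0,0,0]]]'; python3 -c "
from h import *
s=sense();print(s['tool_pos'],s['tcp_rot'],s['qd'])
y=np.radians(s['tcp_rot'][2]);d=np.array([437,132])-s['tool_pos'][:2];print(np.cos(y)*d[0]+np.sin(y)*d[1],np.sin(y)*d[0]-np.cos(y)*d[1])
im=snapshot('wrist'); np.savez('pics/w3.npz',im=im,p=s['tool_pos'],r=s['tcp_rot']); cv2.imwrite('pics/w3.png',im[:,:,::-1])"
```

```text
time: 6.08
tool_pos: [439.6, 133.3, 101.3]
tcp_rot: [-179.7, -1.2, 9.8]
ft_force: [0.4, -0.1, 0.0]
finger_gap: 85.1
[439.62589939 133.29222541 101.29714098] [-179.67161278   -1.1866764     9.7619331 ] [-0.08271407  0.08639342 -0.06178549  0.09984571 -0.04433509  0.04473294]
-2.8069813528337515 0.8282812318763797
```

View pics/w3.png

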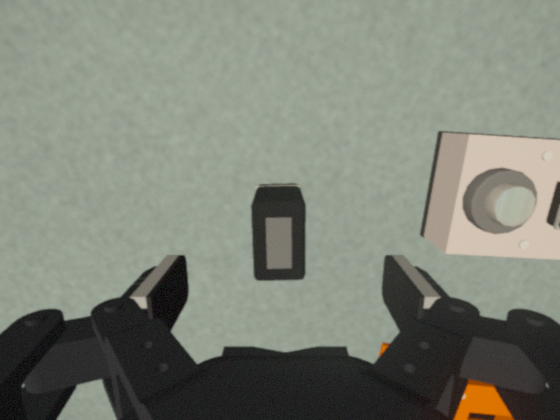

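```bash
python3 - <<'E'
from h import *
d=np.load('pics/w3.npz')
W=cam('wrist',dict(tool_pos=d['p'],tcp_rot=d['r'])); W2=np.load('pics/w2.npz'); W2=cam('wrist',dict(tool_pos=W2['p'],tcp_rot=W2['r']))
P=plane(W,[(265,218),(291.5,217),(292.5,269),(267,270)],75);print(P.round(1),P.mean(0))
r=lambda C,p:(ray(C,p)[0],ray(C,p)[1][0])
print(tri([r(W,(278.8,243.5)),r(W2,(283.2,214.0))]))
for i in range(4):
        v=P[(i+1)%4]-P[i]; print(np.degrees(np.arctan2(v[1],v[0])).round(2))
c=P.mean(0); T=np.array(R.from_euler('xyz',d['r'],degrees=True).as_matrix()); print('in tool',T.T@(c-d['p']))
E
```

```text
[[427.4 145.4  75. ]
 [441.6 148.4  75. ]
 [447.5 118.1  75. ]
 [433.3 115.2  75. ]] [437.45442917 131.76557641  75.        ]
(array([437.0689446 , 133.51103051,  78.73458062]), [np.float64(0.04286400939413195), np.float64(0.04286400939422029)])
11.67
-78.88
-168.35
101.0
in tool [-2.94297705  1.28674506 26.23487635]
```

```bash
python3 -m pendant '[[[-0.1,0.05,0.2,-0.15],[-0.05,0.02,0.5,-0.13],[0,0,0.6,0],[0,0,0.6,0],[0,0,0.6,0],[0,0,0.6,0],[0,0,0.3,0],[0,0,0.1,0],[0,0,0,0],[0,0,0,0]]]'; python3 -c "
from h import *
s=sense();print(s['tool_pos'],s['tcp_rot'],s['qd'],s['ft_force'])
im=snapshot('wrist'); cv2.imwrite('pics/w4.png',im[:,:,::-1])"
```

```text
time: 6.97
tool_pos: [435.6, 130.7, 22.9]
tcp_rot: [-179.7, -1.0, 11.4]
ft_force: [-0.1, 0.2, 1.9]
finger_gap: 85.4
[435.56075673 130.69019112  22.85741833] [-179.7102576    -0.99892047   11.37964739] [-0.141084    0.22081737  0.09215469 -0.02572269 -0.05722372 -0.24630998] [-0.11760841  0.16168402  1.86852178]
```

View pics/w4.png

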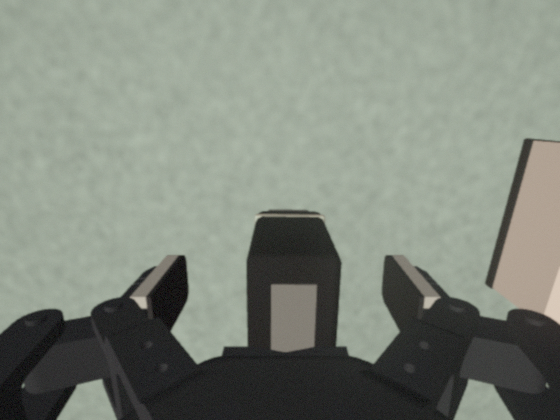

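```bash
python3 -m pendant '[[[0.05,-0.02,-0.15,0],[0.03,0,-0.15,0],[0,0,-0.05,0],[0,0,0,0],[0,0,0,0],[0,0,0,0],[0,0,0,0],[0,0,0,0],[0,0,0,0],[0,0,0,0]]]'; python3 -m pendant '[[[0,0,0,0],[0,0,0,0],[0,0,0,0],[0,0,0,0],[0,0,0,0],[0,0,0,0],[0,0,0,0],[0,0,0,0],[0,0,0,0],[0,0,0,0]]]' -1 60
```

```text
time: 7.85
tool_pos: [440.1, 132.0, 34.3]
tcp_rot: [-179.7, -1.4, 11.4]
ft_force: [-0.1, 0.3, 0.6]
finger_gap: 85.1
time: 8.68
tool_pos: [439.7, 131.9, 34.1]
tcp_rot: [-179.7, -1.3, 11.4]
ft_force: [0.6, -0.1, 0.5]
finger_gap: 29.3
```

```bash
python3 -m pendant '[[[0,0,-0.3,0],[0,0,-0.6,0],[0,0,-0.9,0],[0,0,-0.9,0],[0,0,-0.9,0],[0,0,-0.9,0],[0,0,-0.9,0],[0,0,-0.5,0.5],[0,0,-0.2,1],[0,0,0,1]]]'
```

```text
time: 9.52
tool_pos: [433.4, 130.1, 162.0]
tcp_rot: [-179.5, -0.9, -0.3]
ft_force: [-0.4, -0.8, -1.5]
finger_gap: 29.7
```

```bash
python3 -m pendant '[[[0.65,0.7,0,1],[0.69,0.65,0,1],[0.73,0.61,0,1],[0.79,0.54,0,1],[0.82,0.48,0,1],[0.86,0.41,0,1],[0.89,0.34,0,1],[0.91,0.27,0,1],[0.93,0.19,0,1],[0.94,0.12,0,1]]]'; sleep 0
```

```text
time: 10.35
tool_pos: [558.8, -17.9, 165.7]
tcp_rot: [-179.0, -0.1, -48.2]
ft_force: [0.4, -0.1, -2.1]
finger_gap: 29.4
```

```bash
python3 -m pendant '[[[0.96,0.02,0,1],[0.96,-0.06,0,1],[0.95,-0.14,0,1],[0.93,-0.22,0,1],[0.9,-0.28,0,1],[0.88,-0.34,0,0.8],[0.86,-0.38,0,0],[0.86,-0.4,0,0],[0.4,-0.2,0,0],[0,0,0,0]]]'; python3 -m pendant '[[[0,0,0,0],[0,0,0,0],[0,0,0,0],[0,0,0,0],[0,0,0,0],[0,0,0,0],[0,0,0,0],[0,0,0,0],[0,0,0,0],[0,0,0,0]]]';python3 -c "
from h import *
s=sense();print(s['tool_pos'],s['tcp_rot'],s['qd'],s['ft_force'])
y=np.radians(s['tcp_rot'][2]);d=np.array([671,-167.2])-s['tool_pos'][:2];print(np.cos(y)*d[0]+np.sin(y)*d[1],np.sin(y)*d[0]-np.cos(y)*d[1])
im=snapshot('wrist');np.savez('pics/w5.npz',im=im,p=s['tool_pos'],r=s['tcp_rot']); cv2.imwrite('pics/w5.png',im[:,:,::-1])"
```

```text
time: 11.18
tool_pos: [664.8, -151.6, 164.5]
tcp_rot: [-179.4, 0.5, -76.7]
ft_force: [0.5, 0.1, -2.0]
finger_gap: 29.7
time: 12.02
tool_pos: [662.6, -147.9, 164.6]
tcp_rot: [-179.5, 0.6, -76.5]
ft_force: [0.2, -0.6, -2.3]
finger_gap: 29.4
[ 662.61673954 -147.90117442  164.61128946] [-179.51290585    0.62504852  -76.52463666] [ 0.09531494 -0.11359215  0.03066388  0.1519852  -0.02705599  0.07227627] [ 0.23205809 -0.61316327 -2.25832828]
20.7210609454288 -3.6553191477802853
```

View pics/w5.png

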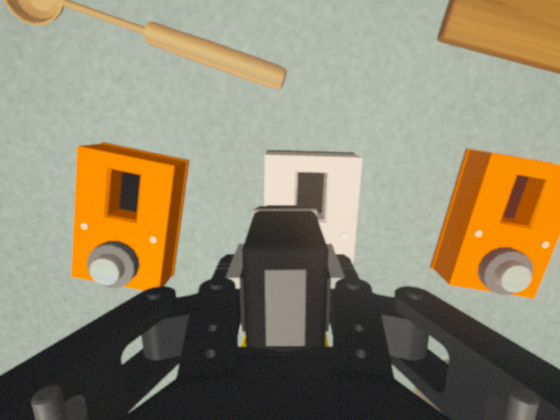

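```bash
python3 -m pendant '[[[0.3,-0.06,0.4,0.2],[0.35,-0.06,0.6,0.2],[0.25,-0.05,0.7,0],[0.13,-0.02,0.7,0],[0.05,0,0.6,0],[0,0,0.4,0],[0,0,0.2,0],[0,0,0,0],[0,0,0,0],[0,0,0,0]]]';python3 -c "
from h import *
s=sense();print(s['tool_pos'],s['tcp_rot'],s['qd'],s['ft_force'])
y=np.radians(s['tcp_rot'][2]);d=np.array([671,-167.2])-s['tool_pos'][:2];print(np.cos(y)*d[0]+np.sin(y)*d[1],np.sin(y)*d[0]-np.cos(y)*d[1])
im=snapshot('wrist');np.savez('pics/w6.npz',im=im,p=s['tool_pos'],r=s['tcp_rot']); cv2.imwrite('pics/w6.png',im[:,:,::-1])
cv2.imwrite('pics/t6.png',cv2.resize(snapshot('top')[120:240,290:400,::-1],None,fx=5,fy=5,interpolation=2))
cv2.imwrite('pics/s6.png',cv2.resize(snapshot('side')[80:220,200:350,::-1],None,fx=4,fy=4,interpolation=2))"
```

```text
time: 12.9
tool_pos: [669.7, -169.4, 79.6]
tcp_rot: [-179.9, 0.8, -78.6]
ft_force: [0.7, -0.0, -1.6]
finger_gap: 29.1
[ 669.65558063 -169.43565794   79.55450256] [-179.88341544    0.84465755  -78.63704111] [ 0.11713868 -0.05224282 -0.24939712  0.11545481  0.11203543  0.02891318] [ 0.69525299 -0.03968779 -1.58652675]
-1.9269539569188967 -1.7585443715169793
```

View pics/w6.png

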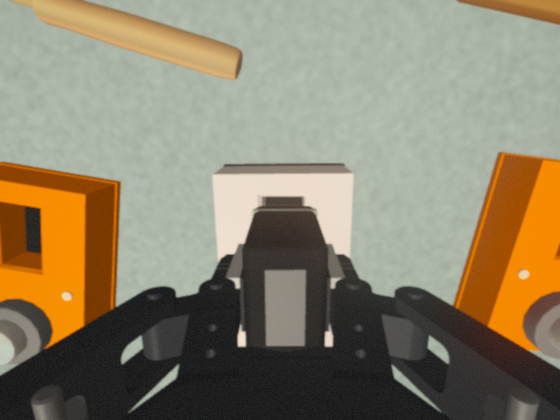

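View pics/s6.png

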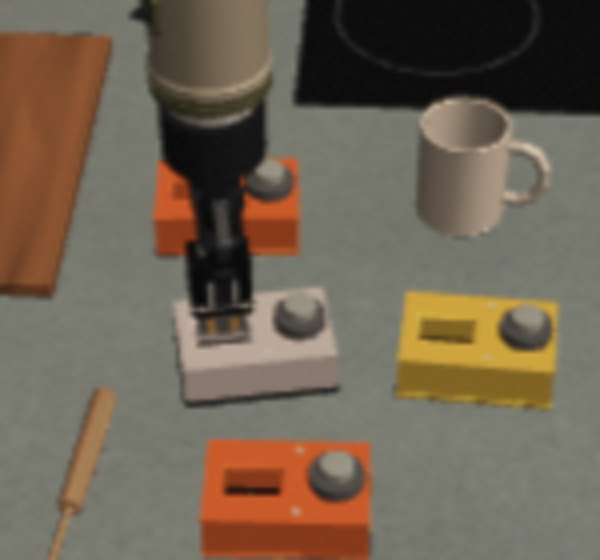

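View pics/t6.png

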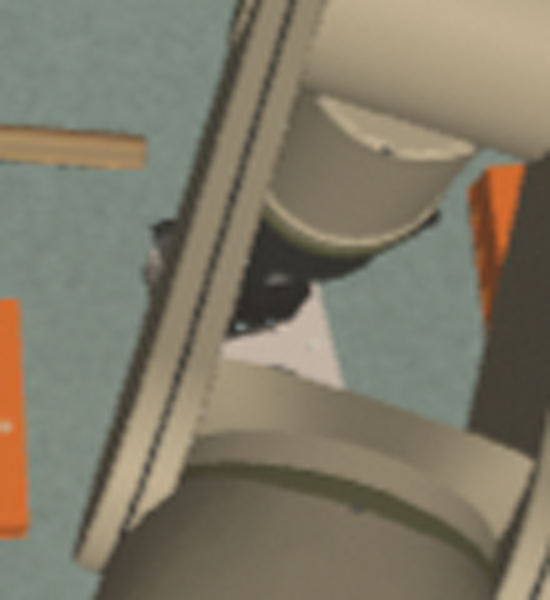

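```bash
python3 -c "
from h import *
d=np.load('pics/w6.npz')
cv2.imwrite('pics/w6c.png',cv2.resize(d['im'][150:280,205:365,::-1],None,fx=5,fy=4.5,interpolation=2))"
```

```text
(no output)
```

View pics/w6c.png

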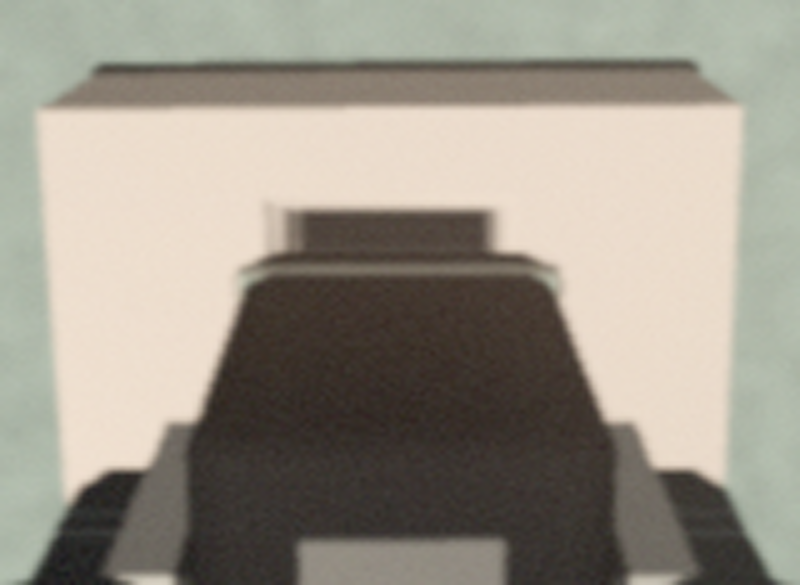

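```bash
python3 - <<'E'
from h import *
d=np.load('pics/w6.npz'); W=cam('wrist',dict(tool_pos=d['p'],tcp_rot=d['r']))
T=R.from_euler('xyz',d['r'],degrees=True).as_matrix()
tl=lambda P:((P-d['p'])@T).round(2)
print('charger far corners',tl(plane(W,[(205+38/5,150+106/4.5),(205+742/5,150+104/4.5)],40)))
print('mouth far edge',tl(plane(W,[(258.6,196),(306,196)],40)))
zb=d['p'][2]-34+20
print('block far bottom',tl(plane(W,[(205+243/5,150+268/4.5),(205+558/5,150+268/4.5)],zb)))
print('block far top',tl(plane(W,[(205+190/5,150+437/4.5),(205+612/5,150+437/4.5)],zb+55)))
print('label',tl(plane(W,[(265,268.5),(306,268.5)],zb+55)))
E
```

```text
charger far corners [[-41.49 -35.87  40.24]
 [ 38.38 -36.33  39.07]]
mouth far edge [[-15.54 -22.86  39.83]
 [ 11.85 -22.96  39.43]]
block far bottom [[-16.05 -21.83  14.28]
 [ 15.58 -21.97  13.82]]
block far top [[-14.4  -23.98 -40.74]
 [ 14.   -24.17 -41.16]]
label [[ -7.1  -16.18 -40.87]
 [  6.95 -16.28 -41.07]]
```

```bash
python3 -m pendant '[[[-0.05,-0.05,0,0],[-0.04,-0.04,0,0],[0,0,0,0],[0,0,0,0],[0,0,0,0],[0,0,0,0],[0,0,0,0],[0,0,0,0],[0,0,0,0],[0,0,0,0]]]';python3 -c "
from h import *
s=sense();print(s['tool_pos'],s['tcp_rot'],s['qd'],s['ft_force'])
y=np.radians(s['tcp_rot'][2]);d=np.array([671,-167.2])-s['tool_pos'][:2];print(np.cos(y)*d[0]+np.sin(y)*d[1],np.sin(y)*d[0]-np.cos(y)*d[1])
"
```

```text
time: 13.88
tool_pos: [673.9, -167.6, 84.3]
tcp_rot: [-179.5, 0.6, -78.6]
ft_force: [0.1, 0.1, -1.2]
finger_gap: 29.5
[ 673.89478265 -167.61254699   84.25354548] [-179.52035816    0.63135073  -78.59957289] [-0.07337492  0.10809145 -0.01275436 -0.01449152  0.06670475  0.09029965] [ 0.11751773  0.13067435 -1.19065812]
-0.9766035074706371 2.7561217704375998
```

```bash
python3 -m pendant '[[[-0.03,0.07,0.1,0],[-0.02,0.06,0.15,0],[0,0,0.15,0],[0,0,0.1,0],[0,0,0,0],[0,0,0,0],[0,0,0,0],[0,0,0,0],[0,0,0,0],[0,0,0,0]]]';cat > st.py <<'E'
from h import *
s=sense();print(s['tool_pos'].round(2),s['tcp_rot'].round(2),s['ft_force'].round(1),s['wrist_torque'].round(2),s['time'])
import sys
t=np.array([float(sys.argv[1]),float(sys.argv[2])]) if len(sys.argv)>2 else np.array([671,-167.3])
y=np.radians(s['tcp_rot'][2]);d=t-s['tool_pos'][:2];print('tool dx,dy',np.cos(y)*d[0]+np.sin(y)*d[1],np.sin(y)*d[0]-np.cos(y)*d[1])
E
python3 st.py
```

```text
time: 14.72
tool_pos: [670.5, -167.0, 72.5]
tcp_rot: [-179.6, 0.7, -78.6]
ft_force: [0.7, -0.5, -1.5]
finger_gap: 29.4
[ 670.48 -166.99   72.46] [-179.57    0.66  -78.61] [ 0.7 -0.5 -1.5] [-0.05  0.03  0.02] 14.7167
tool dx,dy 0.4095113727546113 -0.4438864152437674
```

```bash
python3 -m pendant '[[[0,0,0.1,0],[0,0,0.15,0],[0,0,0.15,0],[0,0,0.15,0],[0,0,0.1,0],[0,0,0,0],[0,0,0,0],[0,0,0,0],[0,0,0,0],[0,0,0,0]]]';python3 st.py
```

```text
time: 15.55
tool_pos: [670.6, -166.9, 57.9]
tcp_rot: [-179.6, 0.6, -78.6]
ft_force: [-1.0, -0.1, -1.8]
finger_gap: 29.4
[ 670.61 -166.89   57.94] [-179.57    0.65  -78.61] [-1.  -0.1 -1.8] [0.01 0.02 0.04] 15.55
tool dx,dy 0.47472158163610056 -0.3033056310344766
```

Sliding in freely; about 4 mm remain.

```bash
python3 -m pendant '[[[0,0,0.1,0],[0,0,0.1,0],[0,0,0.1,0],[0,0,0.05,0],[0,0,0.05,0],[0,0,0.05,0],[0,0,0.05,0],[0,0,0.05,0],[0,0,0,0],[0,0,0,0]]]';python3 st.py; python3 -c "
from h import *
cv2.imwrite('pics/w7.png',snapshot('wrist')[:,:,::-1])
cv2.imwrite('pics/s7.png',cv2.resize(snapshot('side')[80:220,200:350,::-1],None,fx=4,fy=4,interpolation=2))"
```

```text
time: 16.38
tool_pos: [671.8, -167.1, 54.3]
tcp_rot: [-179.5, 0.5, -78.6]
ft_force: [0.4, -0.0, -2.2]
finger_gap: 29.3
[ 671.75 -167.07   54.33] [-179.46    0.54  -78.58] [ 0.4 -0.  -2.2] [-0.02 -0.01  0.02] 16.3833
tool dx,dy 0.07899700121016576 0.7844943262489964
```

View pics/w7.png

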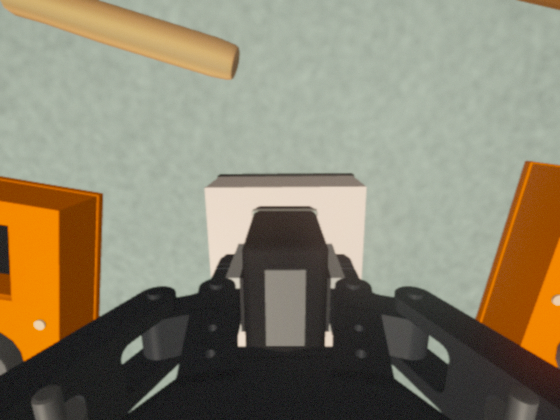

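View pics/s7.png

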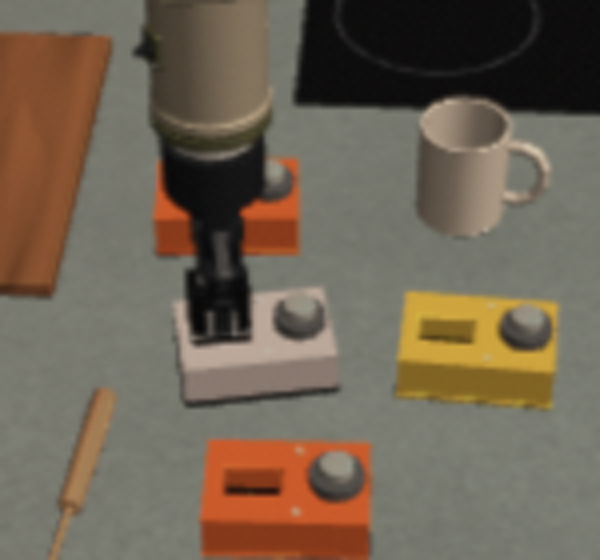

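```bash
python3 -m pendant '[[[0,0,0.05,0],[0,0,0.1,0],[0,0,0.1,0],[0,0,0.1,0],[0,0,0.1,0],[0,0,0.1,0],[0,0,0.1,0],[0,0,0.1,0],[0,0,0.1,0],[0,0,0.1,0]]]';python3 st.py
```

```text
time: 17.32
tool_pos: [672.0, -167.0, 54.1]
tcp_rot: [-179.5, 0.5, -78.5]
ft_force: [-9.5, 2.7, 13.6]
finger_gap: 29.4
[ 671.97 -167.03   54.09] [-179.53    0.47  -78.53] [-9.5  2.7 13.6] [ 0.31  1.71 -0.08] 17.3167
tool dx,dy 0.07048814227866107 1.00279139279493
```

```bash
python3 -m pendant '[[[0,0,0,0],[0,0,0,0],[0,0,0,0],[0,0,0,0],[0,0,0,0],[0,0,0,0],[0,0,0,0],[0,0,0,0],[0,0,0,0],[0,0,0,0]]]' 1;python3 st.py
python3 -m pendant '[[[0,0,-0.2,0],[0,0,-0.5,0],[0,0,-0.7,0],[0,0,-0.8,0],[0,0,-0.8,0],[0,0,-0.8,0],[0,0,-0.6,0],[0,0,-0.3,0],[0,0,0,0],[0,0,0,0]]]';python3 st.py; python3 -c "
from h import *
s=sense();im=snapshot('wrist');np.savez('pics/w8.npz',im=im,p=s['tool_pos'],r=s['tcp_rot']);cv2.imwrite('pics/w8.png',im[:,:,::-1])
im=snapshot('side');cv2.imwrite('pics/s8.png',cv2.resize(im[80:220,200:350,::-1],None,fx=4,fy=4,interpolation=2))"
```

```text
time: 18.15
tool_pos: [672.7, -167.1, 53.7]
tcp_rot: [-179.4, 0.4, -78.5]
ft_force: [0.0, -0.1, 0.4]
finger_gap: 85.4
[ 672.69 -167.09   53.71] [-179.45    0.45  -78.53] [ 0.  -0.1  0.4] [ 0.    0.02 -0.04] 18.15
tool dx,dy -0.13020622652531513 1.6996128129362904
time: 18.98
tool_pos: [673.2, -168.6, 161.7]
tcp_rot: [-179.2, 0.3, -78.5]
ft_force: [-0.2, -0.8, -0.3]
finger_gap: 85.2
[ 673.2  -168.56  161.73] [-179.16    0.28  -78.54] [-0.2 -0.8 -0.3] [0.04 0.01 0.01] 18.9833
tool dx,dy -1.6722423557858144 1.904968000392555
```

View pics/w8.png

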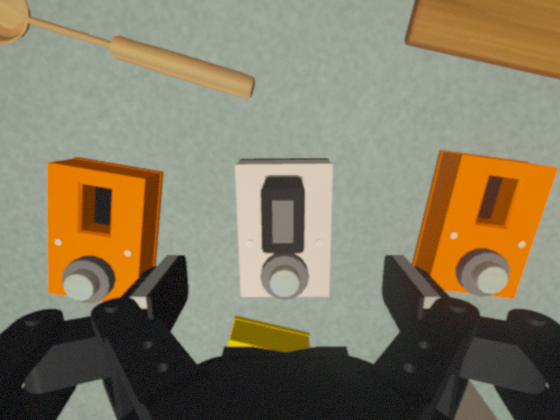

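View pics/s8.png

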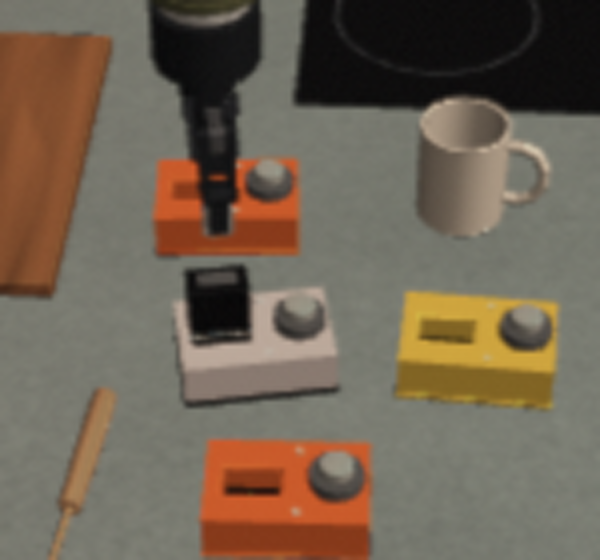

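```bash
python3 - <<'E'
from h import *
d=np.load('pics/w8.npz'); W=cam('wrist',dict(tool_pos=d['p'],tcp_rot=d['r'])); im=d['im']
e=np.load('pics/w1.npz'); W1=cam('wrist',dict(tool_pos=e['p'],tcp_rot=e['r']))
cv2.imwrite('pics/w8c.png',cv2.resize(im[150:310,225:345,::-1],None,fx=3.7,fy=3.7,interpolation=2))
r=lambda C,p:(ray(C,p)[0],ray(C,p)[1][0])
S=cam('side')
print('label',tri([r(W,(283,222)),r(S,(254.4,148.9))]))
print('btn',tri([r(W,(284.5,283)),r(W1,(245+232/4.5-.4,130+474/4.5-.4))]),plane(W,(284.5,283),50))
E
```

```text
label (array([ 671.11012005, -167.17225843,   94.41840431]), [np.float64(1.0458857380982451), np.float64(1.045885738098357)])
btn (array([ 610.88092363, -179.62530695,   61.32250499]), [np.float64(0.3683135641603043), np.float64(0.36831356416030114)]) [[ 605.11070241 -181.08662382   50.        ]]
```

View pics/w8c.png

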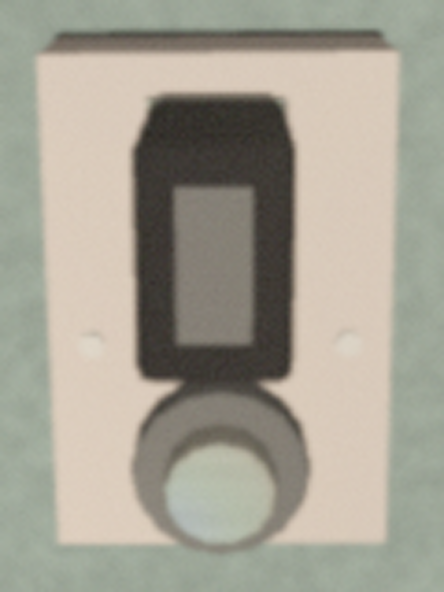

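```bash
python3 -m pendant '[[[-0.04,0.3,0,0],[-0.04,0.6,0,0],[0,0.7,0.2,0],[0,0.7,0.3,0],[0,0.5,0.4,0],[0,0.3,0.4,0],[0,0,0.4,0],[0,0,0.2,0],[0,0,0,0],[0,0,0,0]]]' -1;python3 st.py 610.8 -179.6
```

```text
time: 19.92
tool_pos: [601.1, -176.5, 108.3]
tcp_rot: [179.9, 0.9, -78.5]
ft_force: [-0.2, -0.1, 0.5]
finger_gap: -0.2
[ 601.11 -176.5   108.32] [179.9    0.87 -78.52] [-0.2 -0.1  0.5] [0.01 0.05 0.03] 19.9167
tool dx,dy 4.96934624439524 -8.879138534316764
```

```bash
python3 -m pendant '[[[0.1,-0.15,0.1,0],[0.08,-0.12,0.3,0],[0.05,-0.1,0.4,0],[0,0,0.3,0],[0,0,0.2,0],[0,0,0,0],[0,0,0,0],[0,0,0,0],[0,0,0,0],[0,0,0,0]]]';python3 st.py 610.8 -179.6;  python3 -c "
from h import *
im=snapshot('wrist');cv2.imwrite('pics/w9.png',im[:,:,::-1])
im=snapshot('side');cv2.imwrite('pics/s9.png',cv2.resize(im[80:220,200:350,::-1],None,fx=4,fy=4,interpolation=2))"
```

```text
time: 20.75
tool_pos: [612.1, -179.1, 80.0]
tcp_rot: [180.0, 0.8, -78.4]
ft_force: [0.4, -0.1, -0.1]
finger_gap: -0.0
[ 612.09 -179.12   79.98] [179.97   0.83 -78.44] [ 0.4 -0.1 -0.1] [-0.01  0.1   0.01] 20.75
tool dx,dy 0.20857575407885914 1.3599347478315689
```

View pics/w9.png

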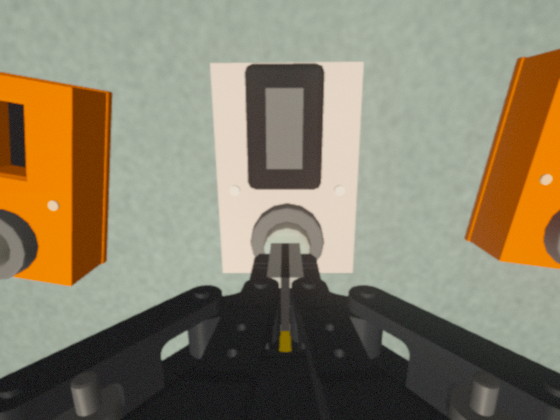

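View pics/s9.png

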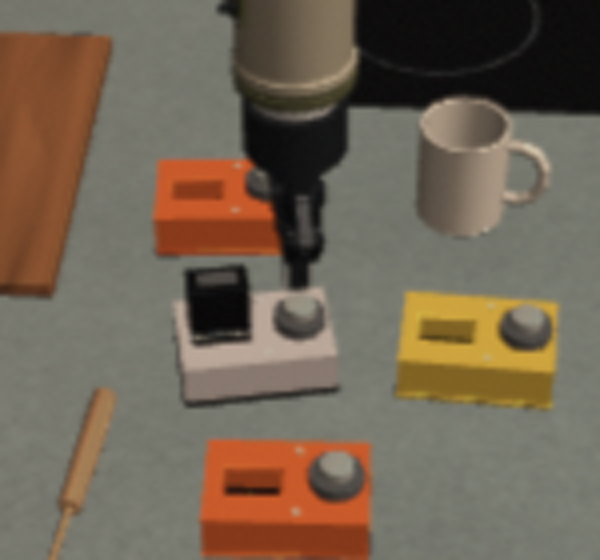

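```bash
python3 -m pendant '[[[0,0.03,0.1,0],[0,0.02,0.2,0],[0,0,0.2,0],[0,0,0.15,0],[0,0,0.05,0],[0,0,0,0],[0,0,0,0],[0,0,0,0],[0,0,0,0],[0,0,0,0]]]';python3 st.py 610.8 -179.6
```

```text
time: 21.68
tool_pos: [611.0, -179.3, 64.8]
tcp_rot: [-180.0, 0.8, -78.5]
ft_force: [-0.1, 1.1, 1.2]
finger_gap: 0.3
[ 611.05 -179.26   64.84] [-180.      0.81  -78.45] [-0.1  1.1  1.2] [-0.03 -0.03  0.04] 21.6833
tool dx,dy 0.2786590605063998 0.3120279407131261
```

```bash
python3 -m pendant '[[[0,0,0.1,0],[0,0,0.1,0],[0,0,0.05,0],[0,0,0,0],[0,0,0,0],[0,0,0,0],[0,0,0,0],[0,0,0,0],[0,0,0,0],[0,0,0,0]]]';python3 st.py 610.8 -179.6
```

```text
time: 22.52
tool_pos: [611.7, -179.5, 61.0]
tcp_rot: [-179.9, 0.8, -78.4]
ft_force: [-0.6, 0.5, 2.6]
finger_gap: -0.2
[ 611.65 -179.47   61.04] [-179.92    0.76  -78.45] [-0.6  0.5  2.6] [-0.04  0.14  0.02] 22.5167
tool dx,dy -0.041310581456292794 0.863846271362696
```

```bash
python3 -m pendant '[[[0,0.03,0.1,0],[0,0,0.1,0],[0,0,0.1,0],[0,0,0.1,0],[0,0,0.1,0],[0,0,0.1,0],[0,0,0.1,0],[0,0,0.12,0],[0,0,0.12,0],[0,0,0.12,0]]]';python3 st.py 610.8 -179.6
```

```text
time: 23.35
tool_pos: [611.9, -179.6, 55.8]
tcp_rot: [-179.9, 0.7, -78.4]
ft_force: [-12.9, 4.2, 23.2]
finger_gap: -0.0
[ 611.85 -179.6    55.76] [-179.91    0.68  -78.38] [-12.9   4.2  23.2] [0.7  2.08 0.02] 23.35
tool dx,dy -0.21256652434148796 1.030940386555332
```

```bash
python3 -c "
from h import *
im=snapshot('side');cv2.imwrite('pics/s10.png',cv2.resize(im[80:220,200:350,::-1],None,fx=4,fy=4,interpolation=2))"
python3 st.py
python3 -m pendant '[[[0,0,-0.1,0],[0,0,-0.3,0],[0,0,-0.6,0],[0,0,-0.8,0],[0,0,-0.8,0],[0,0,-0.8,0],[0,0,-0.8,0],[0,0,-0.5,0],[0,0,-0.2,0],[0,0,0,0]]]'; python3 -m pendant '[[[0,-0.3,0,0],[0,-0.5,0,0],[0,-0.5,0,0],[0,-0.3,0,0],[0,0,0,0],[0,0,0,0],[0,0,0,0],[0,0,0,0],[0,0,0,0],[0,0,0,0]]]';python3 -c "
from h import *
s=sense();im=snapshot('wrist');np.savez('pics/w11.npz',im=im,p=s['tool_pos'],r=s['tcp_rot']);cv2.imwrite('pics/w11.png',im[:,:,::-1])
im=snapshot('side');cv2.imwrite('pics/s11.png',cv2.resize(im[80:220,200:350,::-1],None,fx=4,fy=4,interpolation=2));cv2.imwrite('pics/s11f.png',im[:,:,::-1])"
```

```text
[ 611.88 -179.61   55.81] [-179.9     0.68  -78.38] [-11.1   4.6  21.6] [0.72 2.12 0.06] 23.4
tool dx,dy -0.15100354425570117 -60.39323291337518
time: 24.23
tool_pos: [611.1, -181.0, 159.7]
tcp_rot: [-180.0, 0.7, -78.4]
ft_force: [-0.4, 0.5, 0.1]
finger_gap: 0.3
time: 25.07
tool_pos: [640.9, -173.2, 151.9]
tcp_rot: [179.5, 1.0, -78.4]
ft_force: [0.6, 0.1, 1.0]
finger_gap: -0.1
```

View pics/s10.png

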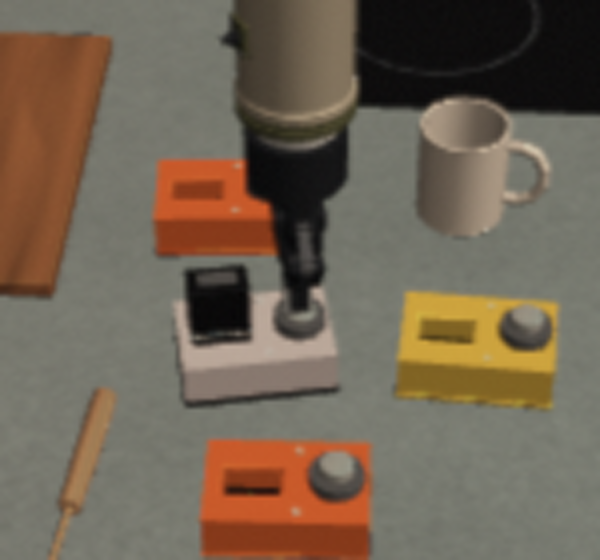

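View pics/s11.png

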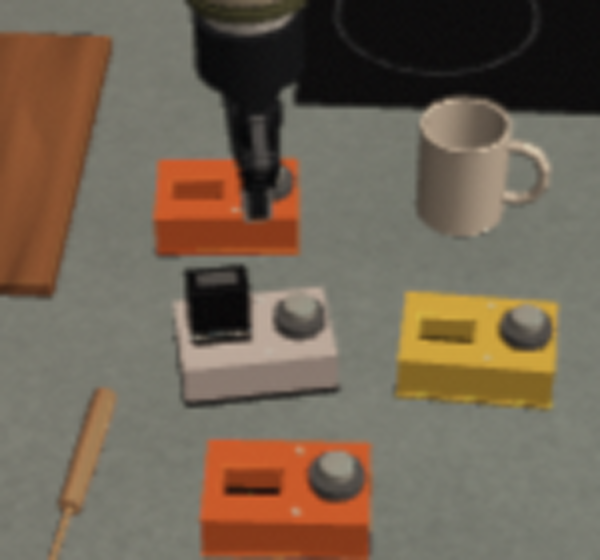

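View pics/w11.png

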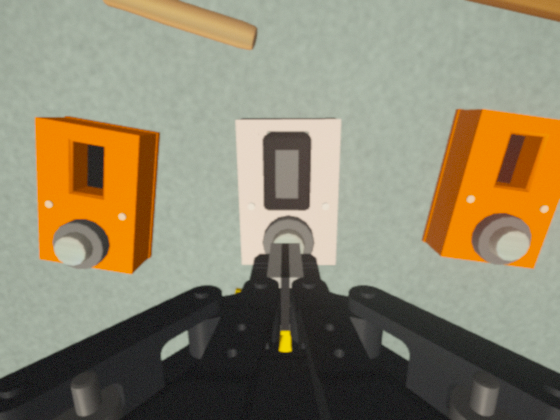

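View pics/s11f.png

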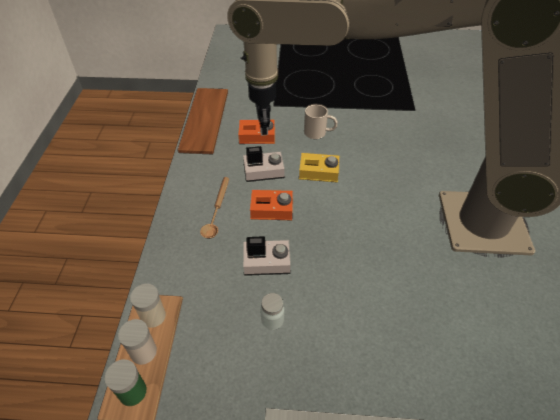

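The button has sprung back. In the side view the battery at (255,155) sits like the one in the filled charger, and the mug, jar and spoon have not moved. The arm is clear, so I'm handing in.

```bash
python3 -m pendant '[[[0,0,0,0],[0,0,0,0],[0,0,0,0],[0,0,0,0],[0,0,0,0],[0,0,0,0],[0,0,0,0],[0,0,0,0],[0,0,0,0],[0,0,0,0]]]'; python3 -c "
from bench import *
print(hand_in())"
```

```text
time: 26.0
tool_pos: [641.2, -173.5, 153.0]
tcp_rot: [179.6, 0.9, -78.4]
ft_force: [0.9, -0.8, 0.2]
finger_gap: -0.0
the job is handed in; nothing more can be done
None
```

The spare battery is plugged fully into the empty white charger. I then pressed that charger's steel button fully down and it sprang back up. I handed in at 26.0 s of the 48 s allowed; no verdict was reported.

**Battery:** It stopped against the charger top at 54.1 mm tool height, the height expected for fully home, with 13.6 N reaction. After release, two views put its top at about 94.4 mm, against 95 mm expected.

**Button:** It travelled about 5 to 6 mm and stopped hard at 55.8 mm tool height. I read 23 N there, well above the roughly 5 N needed for fully down. The side view afterwards shows it back up.

**Everything else:** The mug, jar and spoon look unmoved in the last side view. I did not touch the other charger's button. At hand-in the arm was clear of everything.

**Disagreements:**
- The wrist and fixed cameras differed by 2 to 3 mm in x, so I used the wrist values, and the plug went in without catching.
- My first estimate of the button top was 50 mm. Two wrist views gave 61 mm, and contact at about 61 mm confirmed it.
- The tool stayed tilted by about 0.5 to 1.5°, with no visible effect.

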